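Seat a keepsake box in the engraving jig and snap the toggle clamp shut

ROBOT

A 6-joint arm with a two-finger parallel gripper is mounted at the origin on a cart in front of the work surface, level with it; the furniture and walls round the work are solid. World frame = base frame: x ahead of the robot, y to its left, z up, the work surface at z = 0. Lengths are in m, angles in rad, forces in N, time in s.
With the tool pointing down it reaches from about 0.275 to 0.875 m from the base axis. Payload 12.5 kg.
Tool frame: the origin (TCP) lies midway between the tips of the shut fingers; the grasp point (between the pads) lies 19 mm behind it; z points along the fingers, y is the line along which they close (so a half turn about z gives the same grasp; the last joint's range is limited). The gripper opens to 85 mm and grips with 20 to 120 N. Pads are 22 mm wide; open, the fingers measure 114 mm over their backs; the gripper's body (76 mm by 85 mm) begins 54 mm behind the grasp point. The pads swing forward as they close: fully open they stand 13 mm farther back than shut.
Start: joints at [-1.325, 0.351, 1.652, -0, 1.139, -0.085], TCP at [0.179, -0.52, 0.231] pointing down, gripper open.
Joint ranges: [-2.75, 2.75], [-0.79, 2.1], [0.01, 2.65], [-1.57, 4.71], [0.07, 3.14], [-2.87, 2.87]. Speed limits (rad/s): [2.22, 2.22, 2.79, 3.14, 3.14, 3.14].

INTERFACE

Orientations are given as [roll, pitch, yaw] about the fixed x, y, z axes, in that order (R = Rz(yaw) Ry(pitch) Rx(roll)).
In Python, from bench import ctrl gives the robot as it stands. Calls block until the motion is done:
- ctrl.move_pose(position, orientation): joint-space move of the TCP to a pose.
- ctrl.move_l(position, attitude=None, max_speed=0.15): straight line of the TCP; attitude=None keeps the orientation; max_speed is the mean speed in m/s.
- ctrl.set_joints(angles): joint-space move.
- ctrl.move_gripper(opening, force=None): finger opening in m; force is the grip in N (None keeps the last); returns when the fingers have stopped.
- ctrl.dwell(seconds).
- ctrl.ik(position, orientation): joint angles nearest the present ones, or None.
- ctrl.observe(): the state.
- ctrl.get_image(name): name is "scene" or "top"; returns (picture, depth): 480x640x3 uint8, red, green, blue; 480x640 float32, m along the optical axis (not along the pixel's ray), 0 where there is no reading.
- ctrl.camera_params(name): a dict with "intrinsics" (3x3 intrinsics, pixels), "world_to_cam" (4x4, takes a point from world to camera coordinates). Camera axes: x right, y down, z forward; pixel columns grow to the right and rows downward; lengths in m; the calibration is good to about 2 mm. A picture is of the moment at which its call begins. camera_params takes no time and is no camera call.
A pose or a line that the arm cannot do raises ctrl.Unreachable and nothing moves.
- ctrl.hand_in(): hands the job in; it is judged then, once.
Trained networks look in the newest picture that a camera, given by its name, has taken for a name from the list of things; names that differ only in an ending like _2 or _b are one class to them, and where a whole thing is asked for, a point or a joint stands for the part that bears it (a point fixed in the world has none). Each returns a list of dicts, best first, with "score" (0 to 1); they miss things now and then, are a little off and sometimes report something else, mostly with a low value. They report only what shows in the picture. A call takes as long as a camera call.
- ctrl.look_for(thing, camera): "bbox" ([left, top, right, bottom] in pixels, round what is visible of it).
The state is a dict: "time_s": time; "joint_pos": joint angles; "dq": joint speeds; "tau": joint torques, N m; "tool_pos": TCP position; "eef_rot": TCP orientation; "contact_force": force on the tool from outside, world axes, zero at the start; "moment": the same for the moment, N m; "finger_gap": finger opening in m; "gripper_force": force on a finger pad.
Only numpy, scipy, OpenCV 4.12 (cv2) and the standard library are available. Lean on these libraries where they do the work, as an engineer would, in place of code of your own. Each camera call takes 0.05 s, during which the arm holds its last target. There are 200 camera calls.

TASK

The small carved box lying on the plywood engraving jig is next to have its nameplate engraved. Push it with the fingertips, without lifting or tipping it, squarely into the corner of the jig so that it lies flat against both aluminium stops; then flip the handle of the toggle clamp over and press it down past its dead centre until it snaps shut and the rubber foot holds the box down. Leave the other goods where they are.

Things in the scene. Friction and masses are not known exactly. Their poses are not given: they have to be found in the camera images.
- jig: Engraving jig, fixed on the table: plywood board 160 x 245 mm (x, y), its top 15 mm above the table, spanning x -80..80, y -140..105 mm. Origin on the table; x points to the far stop, y to the open left end, z up (at yaw 0 jig x is straight ahead of the robot). Two aluminium stop bars, 16 mm above the board, make a corner; a steel toggle clamp stands on a riser block behind the side stop.
- far_stop (a point): Middle of the far stop bar's face, half-way up it: jig (55, 35, 23) mm. The face looks to jig -x and runs y -20..90 mm. Axes as the jig's.
- side_stop (a point): Middle of the side stop bar's face, half-way up it: jig (14, -25, 23) mm. The face looks to jig +y and runs x -21..49 mm. Axes as the jig's.
- seat (a point): Where the underside centre of the seated box belongs: on the board's top at jig (29, 7, 15) mm; axes as the jig's.
- gift_box: The work: dark red carved wooden box with a pale nameplate on its lid, 52 x 64 x 36 mm (its x, y, z), loose, 0.18 to 0.35 kg. Starts on the jig's board 18 to 45 mm short of its seat along jig x (seat lies ahead) and 20 to 40 mm along jig y (seat lies to -y), turned up to 0.35 rad. Origin at the centre of its underside; seated, its axes are parallel to the jig's.
- clamp_pivot (a point): Pin on which the clamp's arm turns, jig (29, -70, 66) mm; axes as the jig's. All clamp parts move in the jig's y-z plane through it. Arm on the +y side, handle on the -y side. Path of grip from here as (y, z) mm: (-41, 91) open, (-67, 89), (-82, 81), (-88, 68), (-91, 51) foot meets the lid, (-92, 31) dead centre, (-93, 18) stop.
- grip (a point): On the axis of the handle's grey plastic grip (14 mm wide, 18 mm thick, 48 to 112 mm from its pin), 90 mm from the pin. z points along the handle to its free end. Tilt from vertical towards jig -y: 10 deg at the start (open); beyond about 40 it falls by itself until the foot meets the lid at 73; from there it takes up to 6 N here to press it to dead centre, 86; then it snaps to its stop, 94.
- clamp_arm (a joint): Angle of the clamp's arm (rad): 0 open, arm standing up 80 deg above level with its tip about 130 mm above the table; 1.31 foot meets the lid; about 1.37 at dead centre; 1.35 clamped, handle past centre. Stiff pins hold it open; short of dead centre the foot springs the handle back up.
- clamp_pad: The clamp's sprung rubber foot, 14 mm across, under the free end of the arm, 55 mm from the arm's pivot. Origin at the middle of its lower face. It comes down on the lid 10 mm in from the box's side-stop face and presses with about 12 N when the clamp is shut.
- compass: Bystander: closed round brass compass, 60 mm across, 16 mm high, lying on the jig's board in front of the clamp, around jig (-45, -82) mm. Leave alone. Origin at the centre of its underside.
- box_tall: Bystander: taller carved box 53 x 51 x 61 mm behind the jig. Origin at the centre of its underside.
- box_wide: Bystander: carved box 63 x 57 x 46 mm behind the jig. Origin at the centre of its underside.
- jar_a: Bystander: lidded candle jar, 69 mm across, 102 mm high, behind the jig. Origin at the centre of its underside.
- jar_b: Bystander: another lidded candle jar, 102 mm high, farther back. Origin at the centre of its underside.
- tag_pad: Bystander: pad of swing tags, 86 x 55 x 12 mm, at the table's near right corner. Origin at the centre of its underside.
- pencil: Bystander: green pencil 174 mm long at the table's near edge, left of the jig. Origin at the centre of its underside.

How it is judged:
On the way, in this order (a step that is already met when the one before it is completed fails the run):
1. the box is pushed into the corner, flat on the board and within 3 mm of both stops (x of gift_box in the frame of seat between -0.003 and 0.003 m and y of gift_box in the frame of seat between -0.003 and 0.003 m and z of gift_box in the frame of seat between -0.003 and 0.003 m and angle between the x axis of gift_box and the x axis of jig, either way round below 0.05 rad), for 0.2 s.
2. the clamp's handle is flipped past dead centre and snapped down, its foot pressing on the box (angle between grip's own z axis and vertical above 1.585 rad and contact force between clamp_pad and gift_box above 6 N), for 0.2 s.
At the end, for the whole second after the job is handed in: The box lies flat on the board within 4 mm of its seat in the corner and within 0.05 rad of square; the clamp's handle is past dead centre (tilt over 90.8 deg) and the foot presses on the box with more than 6 N (all of step 2 and x of gift_box in the frame of seat between -0.004 and 0.004 m and y of gift_box in the frame of seat between -0.004 and 0.004 m and z of gift_box in the frame of seat between -0.003 and 0.003 m and angle between the x axis of gift_box and the x axis of jig, either way round below 0.05 rad and linear speed of gift_box below 0.01 m/s); the robot touches nothing.
It fails at once if the box is lifted off the board by more than 8 mm (z of gift_box in the frame of seat above 0.008 m).
It fails at once if the box is tipped by more than 15 deg (angle between gift_box's own z axis and vertical above 0.26 rad).
It fails at once if one of the other goods (compass, two carved boxes, two candle jars, tag pad, pencil) is moved by more than 15 mm (distance of any of compass, box_tall, box_wide, jar_a, jar_b, tag_pad, pencil from where it was at the start of the episode above 0.015 m).
It also fails if it takes over 59 s, if anything falls off the work surface, if the arm or the gripper's body presses on something with over 40 N, if the wrist force passes 120 N, or if a joint passes its speed limit or range.

## Working session

There is one attempt and no reset: what is moved stays moved. The work goes in short steps, each a Python script; the robot and the scene stay as the last script left them, time stands still between calls to the robot, and variables do not carry over. Pictures are saved under pics/ and viewed, at most 10 in all, crops included, and the job is handed in when it is done.

```bash
ls; mkdir -p pics
cat > h.py <<'E'
import numpy as np, cv2
from bench import ctrl
def cam(n):
    p=ctrl.camera_params(n); return np.array(p["intrinsics"]),np.array(p["world_to_cam"])
def cloud(n,d):
    K,T=cam(n); v,u=np.mgrid[0:480,0:640]
    P=np.stack([(u-K[0,2])/K[0,0]*d,(v-K[1,2])/K[1,1]*d,d,np.ones_like(d)],-1)
    return (P@np.linalg.inv(T).T)[...,:3]
def shot(n,f):
    im,d=ctrl.get_image(n); cv2.imwrite(f"pics/{f}.png",im[...,::-1]); np.save(f"pics/{f}.npy",d); return im,d
E
python3 - <<'E'
from h import *
for n in("scene","top"):
    im,d=shot(n,n+"0"); P=cloud(n,d)
    print(n,np.linalg.inv(cam(n)[1])[:3,3].round(3))
    for t in("jig","gift_box","clamp_arm","grip","compass"):
        for r in ctrl.look_for(t,n)[:2]:
            b=np.array(r["bbox"]).astype(int); q=P[b[1]:b[3],b[0]:b[2]].reshape(-1,3); q=q[(q[:,2]>.01)]
            print(t,round(r["score"],2),b,np.median(q,0).round(3) if len(q) else None)
E
```

```text
pics
scene [0.133 0.605 0.768]
jig 0.86 [284 209 405 344] [ 0.539 -0.269  0.033]
jig 0.47 [311 280 348 313] [ 0.538 -0.174  0.042]
gift_box 0.65 [314 280 347 312] [ 0.537 -0.175  0.049]
gift_box 0.63 [424 252 463 274] [ 0.377 -0.454  0.014]
clamp_arm 0.82 [344 210 370 261] [ 0.534 -0.312  0.1  ]
clamp_arm 0.63 [209 299 249 339] [ 0.683 -0.018  0.044]
grip 0.9 [358 208 369 254] [ 0.531 -0.315  0.13 ]
compass 0.75 [372 279 392 296] [ 0.461 -0.274  0.03 ]
compass 0.67 [284 208 404 342] [ 0.54  -0.27   0.033]
top [ 0.516 -0.192  1.004]
jig 0.63 [251 231 375 322] [ 0.52  -0.224  0.016]
gift_box 0.69 [277 250 310 278] [ 0.542 -0.178  0.05 ]
gift_box 0.19 [329 262 375 273] [ 0.537 -0.3    0.074]
clamp_arm 0.59 [329 259 378 272] [ 0.541 -0.302  0.066]
grip 0.75 [248 230 376 324] [ 0.52  -0.224  0.016]
grip 0.65 [353 260 375 277] [ 0.535 -0.317  0.077]
compass 0.85 [330 286 354 316] [ 0.467 -0.285  0.027]
```

View pics/scene0.png

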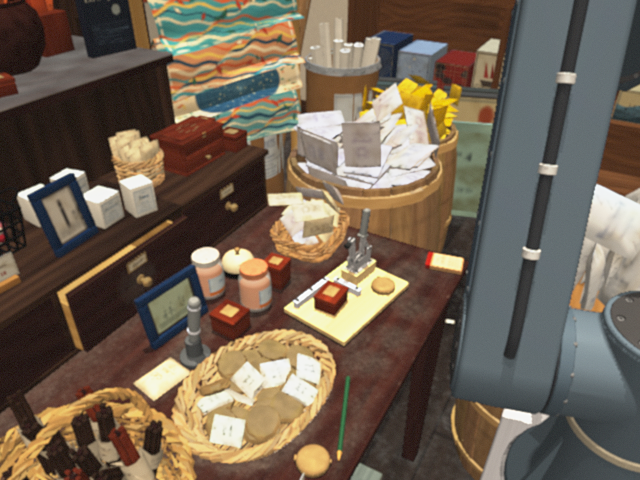

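View pics/top0.png

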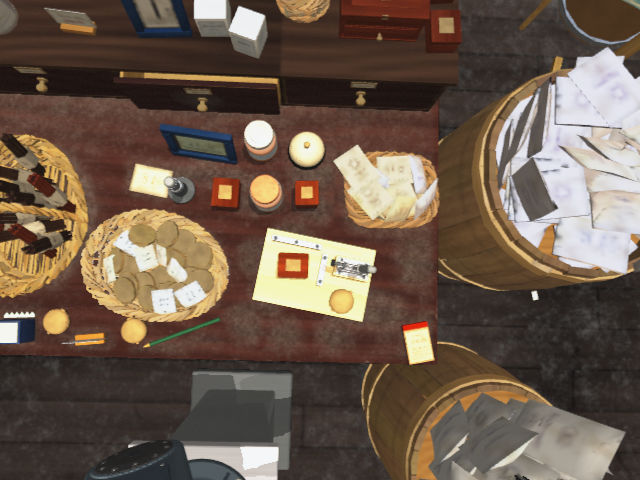

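```bash
cat > fit.py <<'E'
from h import *
from scipy.optimize import minimize
def rect(p,x0,x1,y0,y1,z):
    c,s=np.cos(p[2]),np.sin(p[2])
    return np.array([[p[0]+c*a-s*b,p[1]+s*a+c*b,z] for a,b in((x0,y0),(x1,y0),(x1,y1),(x0,y1))])
def proj(n,P):
    K,T=cam(n); q=(np.c_[P,np.ones(len(P))]@T.T)[:,:3]@K.T; return q[:,:2]/q[:,2:]
def jigpose(sfx="0"):
    D={n:cloud(n,np.load(f"pics/{n}{sfx}.npy")) for n in("top",)}
    P=D["top"]; m=(np.abs(P[...,2]-.015)<.006)&(np.abs(P[...,0]-.53)<.14)&(np.abs(P[...,1]+.22)<.17)
    m=cv2.morphologyEx(m.astype(np.uint8),cv2.MORPH_OPEN,np.ones((3,3)))
    n,l,st,_=cv2.connectedComponentsWithStats(m); m=l==1+np.argmax(st[1:,4])
    q=P[m]; r=cv2.minAreaRect((q[:,:2]*1000).astype(np.float32)); return r,q
if __name__=="__main__":
    r,q=jigpose(); print("board",r,np.median(q[:,2]))
    # edges in each picture for refinement: IoU of the board hull
    for n,(y0,y1,x0,x1) in {"top":(220,335,235,390),"scene":(190,350,270,420)}.items():
        im=cv2.imread(f"pics/{n}0.png"); P=cloud(n,np.load(f"pics/{n}0.npy"))
        hsv=cv2.cvtColor(im,cv2.COLOR_BGR2HSV)
        red=((hsv[...,0]<12)|(hsv[...,0]>170))&(hsv[...,1]>120)&(P[...,2]>.044)&(P[...,2]<.058)
        lid=(P[...,2]>.045)&(P[...,2]<.057)&(np.hypot(P[...,0]-.54,P[...,1]+.176)<.05)
        q=P[lid]; print(n,"lid",cv2.minAreaRect((q[:,:2]*1000).astype(np.float32)),q.mean(0).round(4),len(q))
        cv2.imwrite(f"pics/{n}crop.png",cv2.resize(im[y0:y1,x0:x1],None,fx=4,fy=4,interpolation=cv2.INTER_CUBIC))
E
python3 fit.py
```

```text
board ((520.9678955078125, -224.44024658203125), (245.567138671875, 160.2109832763672), 80.13583374023438) 0.014749778638172228
top lid ((539.2549438476562, -176.98435974121094), (64.82908630371094, 52.969234466552734), 89.62403869628906) [ 0.539  -0.1768  0.0508] 761
scene lid ((537.4053344726562, -178.49168395996094), (68.47993469238281, 53.902469635009766), 89.7607650756836) [ 0.5361 -0.1741  0.0522] 560
```

```bash
cat >> h.py <<'E'
YAW=np.radians(-9.864); O=np.array([.5240,-.2072])
def W(x,y,z):  # jig mm -> world m
    c,s=np.cos(YAW),np.sin(YAW); return [O[0]+(c*x-s*y)/1e3,O[1]+(s*x+c*y)/1e3,z/1e3]
def JG(p):
    c,s=np.cos(YAW),np.sin(YAW); d=(np.array(p[:2])-O)*1e3; return np.array([c*d[0]+s*d[1],-s*d[0]+c*d[1],p[2]*1e3])
def F():  # contact force in jig axes
    f=ctrl.observe()["contact_force"]; c,s=np.cos(YAW),np.sin(YAW); return np.array([c*f[0]+s*f[1],-s*f[0]+c*f[1],f[2]])
def st(t=""):
    o=ctrl.observe(); print(t,"t",round(o["time_s"],2),"jig",JG(o["tool_pos"]).round(1),"F",F().round(1),"gap",round(o["finger_gap"],3))
E
python3 - <<'E'
from h import *
A=[np.pi,0,YAW]
ctrl.move_gripper(.036)
ctrl.move_pose(W(-52,33,220),A); st()
ctrl.move_l(W(-52,33,22),A,.25); st()
ctrl.move_l(W(-20,33,22),A,.08); st()
f0=F()
for x in np.arange(-18,1,1.):
    ctrl.move_l(W(x,33,22),A,.03)
    if abs((F()-f0)[0])>9: break
st("push end")
shot("top","top1")
shot("scene","scene1")
E
```

```text
t 2.83 jig [-52.   32.4 220. ] F [-0.2  0.5  0.3] gap 0.036
 t 3.77 jig [-51.3  32.6  23. ] F [-0.  -0.5 -0. ] gap 0.036
 t 4.33 jig [-20.   33.   22.3] F [-0.1  0.3 -0.3] gap 0.036
push end t 7.58 jig [-8.  33.1 21.8] F [-13.   -1.4   9.4] gap 0.036
```

Run:
```python
from h import *
A=[np.pi,0,YAW]
ctrl.move_l(W(-25,33,30),A,.1)
ctrl.move_l(W(-25,60,110),A,.25)
c=[(abs(q[5]),y) for y in(YAW+np.pi/2,YAW-np.pi/2) for q in[ctrl.ik(W(23,92,110),[np.pi,0,y])] if q is not None]
print(c); B=[np.pi,0,min(c)[1]]
ctrl.move_gripper(.020)
ctrl.move_pose(W(23,92,110),B); st()
ctrl.move_l(W(23,92,24),B,.2); st()
ctrl.move_l(W(23,60,24),B,.08); st()
f0=F()
for y in np.arange(58.5,44,-1.):
    ctrl.move_l(W(23,y,24),B,.03)
    if abs((F()-f0)[1])>9: break
st("push end")
im,d=shot("top","top2"); shot("scene","scene2")
from h import cloud
P=cloud("top",d); lid=(P[...,2]>.045)&(P[...,2]<.057)
m=np.zeros_like(lid); b=np.array(ctrl.look_for("gift_box","top")[0]["bbox"]).astype(int)+[-3,-3,3,3]; print(b)
m[b[1]:b[3],b[0]:b[2]]=1
r=cv2.minAreaRect((P[lid&m][:,:2]*1000).astype(np.float32)); print(r, JG(np.r_[np.array(r[0])/1e3,.051]))
cv2.imwrite("pics/c2.png",cv2.resize(im[200:340,230:400,::-1],None,fx=4,fy=4,interpolation=cv2.INTER_CUBIC))
```

```text
[(np.float64(0.11983451111539134), np.float64(1.398637049378176))]
 t 10.17 jig [ 22.9  91.9 109.9] F [-0.6 -0.1 -0.2] gap 0.02
 t 10.75 jig [23.5 91.9 24.7] F [-0.1  0.5  0.5] gap 0.02
 t 11.3 jig [23.  59.5 24.1] F [-0.4 -0.4  0.3] gap 0.02
push end t 14.3 jig [23.  49.1 24.1] F [ 2.3 15.   2.4] gap 0.02Traceback (most recent call last):
  File "<stdin>", line 19, in <module>
IndexError: list index out of range
```

Run:
```python
from h import *
B=[np.pi,0,YAW+np.pi/2]
ctrl.move_l(W(23,70,30),B,.1); ctrl.move_l(W(23,90,150),B,.25)
ctrl.move_gripper(0.0)
ctrl.move_pose(W(-130,60,230),B); st()
im,d=shot("top","top3"); im2,d2=shot("scene","scene3")
for n,dd in(("top",d),("scene",d2)):
    P=cloud(n,dd); J=JG(P.reshape(-1,3).T).T.reshape(P.shape) if 0 else None
    c,s=np.cos(YAW),np.sin(YAW); D=(P[...,:2]-O)*1e3
    jx,jy=c*D[...,0]+s*D[...,1],-s*D[...,0]+c*D[...,1]
    m=(P[...,2]>.046)&(P[...,2]<.057)&(abs(jx-29)<45)&(jy>-32)&(jy<50)
    r=cv2.minAreaRect(np.c_[jx[m],jy[m]].astype(np.float32)); print(n,r,m.sum())
    z=(P[...,2]>.027)&(P[...,2]<.036)&(abs(jx-10)<60)&(abs(jy-30)<65)
    g=(P[...,2]>.14)&(P[...,2]<.2)&(abs(jx-29)<25)&(jy<-60)&(jy>-160)
    print("grip pts",g.sum(),jx[g].mean(),jy[g].mean(),P[g][:,2].mean())
a=cv2.resize(im[205:335,235:395,::-1],(640,520),interpolation=cv2.INTER_CUBIC)
cv2.imwrite("pics/c3.png",a)
```

```text
t 16.52 jig [-129.1   59.9  229.9] F [ 0.4 -1.   0.4] gap 0.0
top ((28.234283447265625, 7.641256332397461), (64.44029235839844, 52.78602981567383), 89.98857879638672) 755
grip pts 108 28.684749672695837 -109.20137542713839 0.16917413553726204
scene ((27.235925674438477, 7.712503433227539), (55.32917404174805, 66.40411376953125), 0.5135441422462463) 515
grip pts 59 27.182632694931453 -103.83111983239176 0.15105289896964785
```

View pics/c3.png

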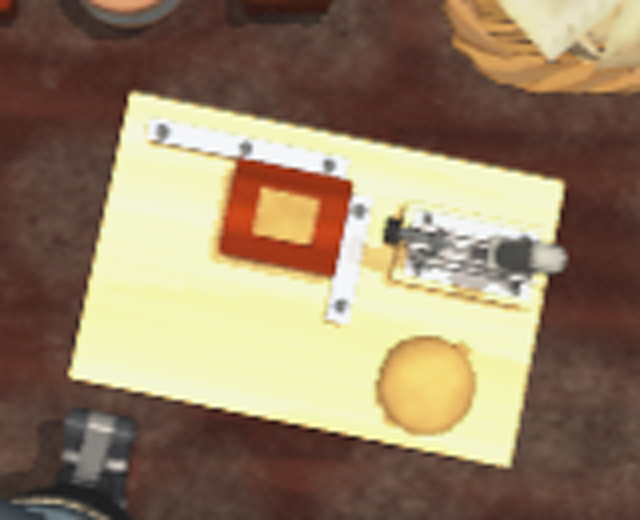

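Run:
```python
from h import *
B=[np.pi,0,YAW+np.pi/2]
ctrl.move_pose(W(29,-40,250),B)
ctrl.move_l(W(29,-77,220),B,.2)
ctrl.move_l(W(29,-77,152),B,.15); st()
for y in range(-85,-156,-5):
    ctrl.move_l(W(29,y,152),B,.07)
    if y%10==0: st(y)
    if np.linalg.norm(F())>25: print("force!"); break
st()
ctrl.get_image("scene"); im,d=shot("scene","scene4")
cv2.imwrite("pics/c4.png",cv2.resize(im[170:350,270:470,::-1],(660,594),interpolation=cv2.INTER_CUBIC))
```

```text
t 18.4 jig [ 29.6 -76.8 153.1] F [ 0.3 -0.6  0.6] gap 0.0
-90 t 18.92 jig [ 29.  -90.3 152.1] F [0.1 0.6 0.9] gap 0.0
-100 t 19.42 jig [  29.  -100.3  151.9] F [ 0.6 -0.5 -0.3] gap -0.0
-110 t 19.92 jig [  29.  -110.3  152. ] F [ 0.2  0.4 -1. ] gap -0.0
-120 t 20.42 jig [  29.  -120.3  152. ] F [-0.7  0.6  0.3] gap -0.0
-130 t 20.92 jig [  29.  -130.3  152. ] F [0.2 0.4 0.2] gap -0.0
-140 t 21.42 jig [  29.  -140.3  152. ] F [ 0.5 -0.3  0.1] gap 0.0
-150 t 21.92 jig [  29.  -150.3  152. ] F [0.4 0.4 0.5] gap -0.0
 t 22.17 jig [  29.  -155.3  152. ] F [ 0.2  1.1 -0.3] gap 0.0
```

View pics/c4.png

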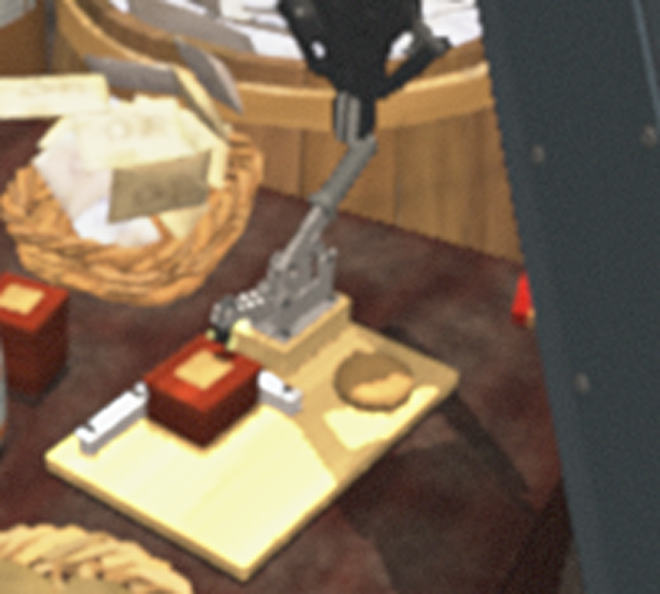

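Run:
```python
from h import *
B=[np.pi,0,YAW+np.pi/2]
for y,z in((-158,147),(-160,141),(-161,135),(-161,130)):
    ctrl.move_l(W(29,y,z),B,.06); st()
f0=F(); z=130
while z>90:
    z-=2; ctrl.move_l(W(29,-161,z),B,.04); f=F()
    print(z,f.round(1), end=" ")
    if np.linalg.norm(f)>32: print("force"); break
st()
im,d=shot("scene","scene5")
cv2.imwrite("pics/c5.png",cv2.resize(im[170:350,270:470,::-1],(660,594),interpolation=cv2.INTER_CUBIC))
```

```text
t 22.52 jig [  28.8 -158.   146.4] F [-0.1  0.1  0.6] gap 0.0
 t 22.77 jig [  28.8 -160.   140.5] F [-0.6 -0.9 -0.4] gap -0.0
 t 23.02 jig [  28.8 -160.9  134.5] F [ 0.9 -0.2 -0.6] gap -0.0
 t 23.27 jig [  28.9 -160.9  129.6] F [-1.2  0.2  0.2] gap 0.0
128 [ 0.4 -0.5 -0.3] 126 [0.5 0.6 1.6] 124 [ 0.8 -1.4  2.5] 122 [ 0.8 -1.   2.2] 120 [ 0.3 -0.7  1.9] 118 [ 0.1 -0.2  2.7] 116 [0.4 0.1 1.3] 114 [ 0.3 -0.1  1.8] 112 [ 0.7 -0.3  0.9] 110 [ 0.  -0.3  0.2] 108 [-0.5  0.4 -0.7] 106 [-0.1 -0.7 -0.2] 104 [ 0.6  0.1 -0.2] 102 [-0.4 -0.5 -0.5] 100 [0.1 0.6 0.8] 98 [ 0.4  0.1 -1. ] 96 [ 0.2  0.1 -0.4] 94 [ 0.6 -1.   2.1] 92 [-2.6  0.6 12.6] 90 [-6.9  2.1 22.5]  t 28.27 jig [  29.6 -161.5   92.5] F [-6.9  2.1 22.5] gap -0.0
```

View pics/c5.png

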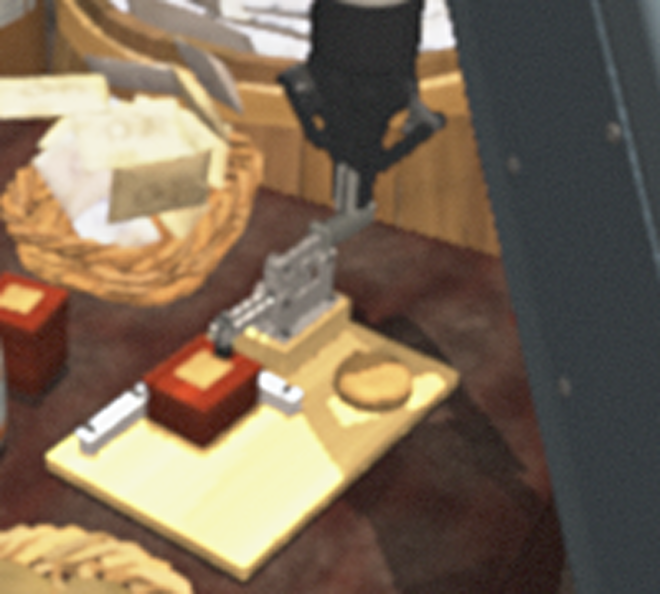

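It snapped: the resistance vanished at about 110 mm and the hard stop came at 93 mm, as predicted. The picture shows the handle level (~345,230) and the foot on the lid (~222,345). I'll retract and check.

Run:
```python
from h import *
B=[np.pi,0,YAW+np.pi/2]
ctrl.move_l(W(29,-161,130),B,.1); ctrl.move_l(W(29,-161,230),B,.25)
ctrl.move_pose(W(-130,-100,250),B); ctrl.dwell(.5); st()
for n in("top","scene"):
    im,d=shot(n,n+"6"); P=cloud(n,d); c,s=np.cos(YAW),np.sin(YAW); D=(P[...,:2]-O)*1e3
    jx,jy=c*D[...,0]+s*D[...,1],-s*D[...,0]+c*D[...,1]
    m=(P[...,2]>.046)&(P[...,2]<.056)&(abs(jx-29)<45)&(jy>-18)&(jy<50)
    print(n,cv2.minAreaRect(np.c_[jx[m],jy[m]].astype(np.float32)))
    g=(P[...,2]>.06)&(P[...,2]<.2)&(abs(jx-29)<12)&(jy<-125)&(jy>-190)
    print("handle z",np.median(P[g][:,2]),P[g][:,2].max(),np.polyfit(jy[g],P[g][:,2]*1e3,1), g.sum())
cv2.imwrite("pics/c6.png",cv2.resize(im[170:350,270:470,::-1],(660,594),interpolation=cv2.INTER_CUBIC))
```

```text
t 30.65 jig [-129.9 -100.   249.9] F [-0.1 -0.4  0.9] gap 0.0
top ((28.32857322692871, 11.070367813110352), (52.9013786315918, 57.796295166015625), 0.22569093108177185)
handle z 0.09285085945370891 0.09858205102150441 [6.72757213e-02 1.02930579e+02] 198
scene ((26.08150863647461, 11.804206848144531), (54.83753967285156, 58.772830963134766), 2.1529738903045654)
handle z 0.09324662233869474 0.09948139695477543 [-3.96356509e-02  8.46522171e+01] 141
```

View pics/c6.png

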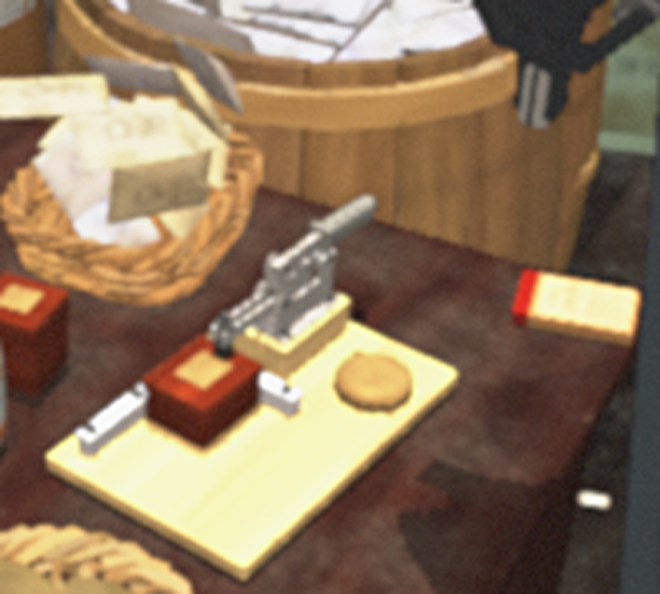

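The handle stays down, drooping about 4° past level with its top at z ≈ 93 mm (~345,215). The foot is on the lid (~222,345), the box is flush with both stops, and the bystanders haven't moved.

```bash
python3 -c "
from bench import ctrl
print(ctrl.hand_in())"
```

```text
the job is handed in; nothing more can be done
None
```

The box is flush against both stops, the toggle clamp is snapped shut with its foot on the lid, and the job was handed in at about 31 s; I could not read the foot's force or the verdict.

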